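# Stand the knocked-over vases back up in the row on the desk ledge

## Robot

A 6-joint arm with a two-finger parallel gripper is mounted at the origin on the work surface. World frame = base frame: x ahead of the robot, y to its left, z up, the work surface at z = 0. Lengths are in m, angles in rad, forces in N, time in s.
With the tool pointing down it reaches from about 0.35 to 0.975 m from the base axis. Payload 4.9 kg.
Tool frame: the origin (TCP) lies at the very end of the fingers, on their centre line; the grasp point (between the pads) lies ctrl.hold_point_z behind it (ctrl.hold_point_z is the distance from the TCP to the grasp point, in m); z points along the fingers, y is the line along which they close (so a half turn about z gives the same grasp; the last joint's range is limited). The gripper opens to 85 mm and grips with 20 to 120 N. Pads are 22 mm wide; open, the fingers measure 114 mm over their backs; the gripper's body (76 mm by 85 mm) begins 54 mm behind the grasp point. The pads swing forward as they close: fully open they stand 13 mm farther back than shut.
Start: joints at [-1.364, 0.053, 1.613, -0, 1.476, -0.119], TCP at [0.2, -0.592, 0.231] pointing down, gripper open.
Joint ranges: [-3.01, 3.01], [-1.01, 2.22], [0.06, 2.58], [-1.02, 4.17], [0.09, 2.62], [-3.14, 3.14]. Speed limits (rad/s): [2.57, 2.57, 3.14, 3.14, 3.14, 3.14].

## Interface

Orientations are given as a rotation vector (axis times angle).
In Python, from station import ctrl gives the robot as it stands. The module is installed in compiled form; this text tells all that it offers.
- The arm moves only by the tool jog_arm, never from a script. Its argument "deltas" is a list of rows, each a list of 3 entries, a list of its own where there are three numbers: the closure, from -1 (fully open) to 1 (shut), then the shift along the world's x, y, z scaled (see below), then the turn, a rotation vector about the world's x, y, z scaled (see below). A call has 1 to 12 rows; each row is the pose to reach, as a shift and turn from the pose commanded when the call began, turning the shorter way round; what a row does not reach only later rows make up. The controller multiplies each number of a shift by 0.4 m and each number of a turn by 180 degrees. A row lasts 1/12 s, in which the tool goes at most 41.7 mm and 7.16 degrees, less where a joint would pass 70% of its speed; a pose out of reach is approached as far as the arm can. A call with a number of a shift or a turn outside -1 to 1 is refused whole. A call with a gripper value outside its range is refused whole. The fingers move at their own pace and stop on an object; "squeeze" is the grip in N (left out, the last holds). Time passes only in rows, so rows that repeat a pose let the fingers close. It gives the time, the measured TCP pose, the force, the opening and the grip force at its end, in the units of the state.
- ctrl.get_obs(): the state, without advancing time (a new reading comes with each control period).
- ctrl.get_image(name): name is "scene" or "top" or "wrist"; returns the picture (400x640x3 uint8, red, green, blue); there is no depth.
- ctrl.get_calibration(name): a dict with "K" (3x3 intrinsics, pixels), "extrinsics" (4x4, takes a point from world to camera coordinates). Camera axes: x right, y down, z forward; pixel columns grow to the right and rows downward; lengths in m; the calibration is good to about 2 mm. A picture is of the moment at which its call begins: read the wrist's pose just before it. get_calibration takes no time and is no camera call; for the wrist camera it gives the pose at the moment of the call.
- ctrl.finish_job(): hands the job in; it is judged then, once.
The state is a dict: "t": time; "q": joint angles; "dq": joint speeds; "effort": joint torques, N m; "tool_pos": TCP position; "tool_rot": TCP orientation; "contact_force": force on the tool from outside, world axes, zero at the start; "wrist_torque": the same for the moment, N m; "opening": finger opening in m; "grip_force": force on a finger pad.
Only numpy, scipy, OpenCV 4.12 (cv2) and the standard library are available. Lean on these libraries where they do the work, as an engineer would, in place of code of your own. Each camera call takes 0.05 s, during which the arm holds its last target. There are 200 camera calls.

## Task

Two white vases, an eight-sided one and a square one, have been knocked over and lie on the raised wooden ledge on the desk. Stand each one upright on its foot on the ledge again, one in each of the two gaps in the row, with the square one squared up with the ledge. They are ceramic: set them down gently, do not drop them, and leave the other things on the ledge where they stand.

Things in the scene. Friction and masses are not known exactly. Their poses are not given: they have to be found in the camera images.
- ledge: Fixed wooden desktop riser: a board 110 (x) by 660 (y) mm, its upper face 80 mm above the desk. A lip 12 mm wide and 6 mm high along the front and back edges leaves a lane 86 mm wide. Origin: on the desk under the board's middle; x across the lane (away from the robot), y along it, z up. Its place and yaw (up to 0.2 rad) vary.
- gap_left (a point): Point on the ledge's upper face, mid-way across the lane, in the middle of the gap on the robot's left, 130 mm along +y from the ledge's middle; axes as the ledge's. Each gap is about 194 mm long between the neighbours. One vase lies in each gap at the start; which one is where varies.
- gap_right (a point): The same for the gap on the robot's right (130 mm from the ledge's middle along its -y).
- faceted_vase: White ceramic bottle vase, 130 mm tall: foot 34 mm across and 5 mm tall, straight eight-sided body 52 mm across flats up to 88 mm, round shoulder to 107 mm, neck 23 to 25 mm thick, lip 30 mm. 0.2 to 0.4 kg. Origin: on its axis at mid-height, 65 mm from the foot's underside; z runs from foot to mouth. It lies on one flat along the lane, mouth to the ledge's +y (within 0.07 rad).
- square_vase: White ceramic vase, 130 mm tall: foot 34 by 34 mm and 5 mm tall, body 52 by 52 mm up to 88 mm, shoulder to 100 mm, neck 25 to 27 mm thick, lip 32 mm. 0.2 to 0.42 kg. Origin: on its axis at mid-height, 65 mm from the foot's underside; z runs from foot to mouth, x and y square to its sides. It lies on one side along the lane, mouth to the ledge's -y (within 0.07 rad).
- pot: Small terracotta plant pot with a succulent, 62 mm across, 75 mm tall, loose, on the ledge. Origin: centre of its underside; z up. The pot, the jar and the clock stand in the lane at its middle and 260 mm to either side of it, in any order.
- jar: Squat white jar with a dark wooden lid, 64 mm across, 68 mm tall, loose, on the ledge. Origin: centre of its underside; z up.
- clock: Dark wooden desk clock, a block 42 by 64 mm (along the lane), 66 mm tall, loose, on the ledge. Origin: centre of its underside; z up.
There are look-alikes about, which are no part of the job. Leave any yellow look-alike of the faceted_vase alone. What is shaped like the square_vase but orange is not meant.

How it is judged:
At the end, for the whole second after the job is handed in: Both vases stand still on the board (within 0.07 rad of upright, foot flat between the lips), one in each gap (within 85 mm of its middle along the lane), the square one within 0.21 rad of square. Pot, jar, clock upright and within 20 mm of their start (angle between each of faceted_vase, square_vase's own z axis and vertical below 0.07 rad and z of faceted_vase in the frame of gap_left between 0.061 and 0.069 m and x of faceted_vase in the frame of gap_left between -0.022 and 0.022 m and linear speed of each of faceted_vase, square_vase below 0.02 m/s and angular speed of each of faceted_vase, square_vase below 0.2 rad/s and z of square_vase in the frame of gap_left between 0.061 and 0.069 m and x of square_vase in the frame of gap_left between -0.022 and 0.022 m and ((y of faceted_vase in the frame of gap_left between -0.085 and 0.085 m and y of square_vase in the frame of gap_right between -0.085 and 0.085 m) or (y of square_vase in the frame of gap_left between -0.085 and 0.085 m and y of faceted_vase in the frame of gap_right between -0.085 and 0.085 m)) and (angle between the x axis of square_vase and the x axis of ledge, either way round below 0.21 rad or angle between the x axis of square_vase and the y axis of ledge, either way round below 0.21 rad) and angle between each of pot, jar, clock's own z axis and vertical below 0.12 rad and distance of each of pot, jar, clock from where it was at the start of the episode below 0.02 m); the robot touches nothing.
It fails at once if a vase is dropped (faster than 0.35 m/s while the fingers do not hold it, a fall of about 6 mm) ((linear speed of faceted_vase above 0.35 m/s and contact force between the fingers and faceted_vase below 0.3 N) or (linear speed of square_vase above 0.35 m/s and contact force between the fingers and square_vase below 0.3 N)).
It fails at once if a vase is pressed or banged on the ledge (more than 40 N between them) (contact force between any of faceted_vase, square_vase and ledge above 40 N).
It fails at once if a vase falls off the ledge (height (world z) of any of faceted_vase, square_vase below 0.085 m).
It fails at once if the pot, jar or clock on the ledge is knocked over or shoved more than 20 mm ((angle between pot's own z axis and vertical above 0.3 rad or distance of pot from where it was at the start of the episode above 0.02 m) or (angle between jar's own z axis and vertical above 0.3 rad or distance of jar from where it was at the start of the episode above 0.02 m) or (angle between clock's own z axis and vertical above 0.3 rad or distance of clock from where it was at the start of the episode above 0.02 m)).
It also fails if it takes over 58 s, if anything falls off the work surface, if the arm or the gripper's body presses on something with over 40 N, if the wrist force passes 120 N, or if a joint passes its speed limit or range.

## Working session

There is one attempt and no reset: what is moved stays moved. The work goes in short steps, Python scripts to look and compute and a tool call to move; the robot and the scene stay as the last step left them, time stands still between calls to the robot, and variables do not carry over. Pictures are saved under pics/ and viewed, at most 10 in all, crops included, and the job is handed in when it is done.

Besides the shell and the picture viewer there is one more tool, called after "Emit:" as a command line: name --argument value ..., lists and objects as JSON in quotes. jog_arm: Moves the arm, as the interface text tells. Its arguments: {"type":"object","properties":{"deltas":{"type":"array","items":{"type":"array"}},"squeeze":{"type":"number"}},"required":["deltas"]}

```bash
mkdir -p pics; cat > h.py <<'E'
import numpy as np, cv2
from station import ctrl
def snap(n,f):
    c=ctrl.get_calibration(n); im=ctrl.get_image(n); cv2.imwrite('pics/'+f+'.png',im[:,:,::-1]); np.savez('pics/'+f+'.npz',K=c['K'],E=c['extrinsics']); return im
def ray(f,u,v,z):
    d=np.load('pics/'+f+'.npz'); K,E=d['K'],d['E']; R,t=E[:3,:3],E[:3,3]
    o=-R.T@t; r=R.T@np.linalg.inv(K)@[u,v,1]; return o+r*(z-o[2])/r[2]
def proj(f,P):
    d=np.load('pics/'+f+'.npz'); K,E=d['K'],d['E']; p=K@(E[:3,:3]@np.asarray(P)+E[:3,3]); return p[:2]/p[2]
E
python3 - <<'E'
from h import *
snap('top','top0'); snap('scene','sc0')
o=ctrl.get_obs(); print({k:np.round(v,3) for k,v in o.items()}, ctrl.hold_point_z)
for f in('top0','sc0'):
    d=np.load('pics/'+f+'.npz');print(d['K'].round(1),(-d['E'][:3,:3].T@d['E'][:3,3]).round(3))
E
```

```text
{'t': np.float64(0.1), 'q': array([-1.364,  0.053,  1.614, -0.   ,  1.476, -0.119]), 'dq': array([ 0.001, -0.002, -0.006,  0.003, -0.001,  0.002]), 'effort': array([ 1.0000e-03, -3.9490e+01, -3.7136e+01, -0.0000e+00,  4.0000e-03,
        0.0000e+00]), 'tool_pos': array([ 0.2  , -0.592,  0.23 ]), 'tool_rot': array([-3.098, -0.509,  0.   ]), 'contact_force': array([ 0.56 , -0.414,  0.44 ]), 'wrist_torque': array([ 0.004, -0.009,  0.017]), 'grip_force': np.float64(0.0), 'opening': np.float64(0.085)} 0.0187
[[497.4   0.  312.5]
 [  0.  497.4 204.5]
 [  0.    0.    1. ]] [0.316 0.051 1.263]
[[394.    0.  323.4]
 [  0.  394.  195.3]
 [  0.    0.    1. ]] [0.988 0.684 0.716]
```

View pics/top0.png

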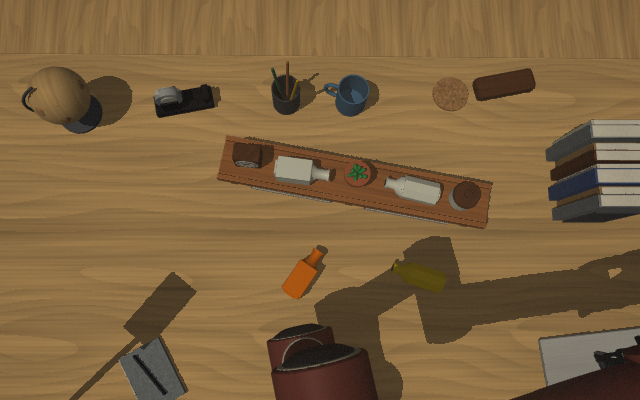

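View pics/sc0.png

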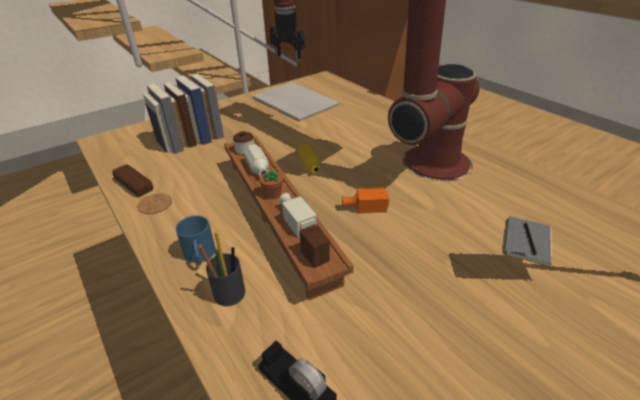

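The top view shows four vase-like things:
- white square vase at (296,171), mouth toward -y
- white faceted vase at (416,189), mouth toward +y
- orange look-alike at (303,273) on the desk
- yellow look-alike at (420,277) on the desk

The two white ones on the ledge are the targets. The clock is at (247,154), the pot at (358,173) and the jar at (466,194). I'll check this in one enlarged crop.

```bash
python3 - <<'E'
import cv2
im=cv2.imread('pics/top0.png')[125:240,210:500]
im=cv2.resize(im,None,fx=2.75,fy=2.75,interpolation=cv2.INTER_CUBIC)
im=cv2.convertScaleAbs(im,alpha=1.3,beta=10)
cv2.imwrite('pics/c0.png',im)
E
```

```text
(no output)
```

View pics/c0.png

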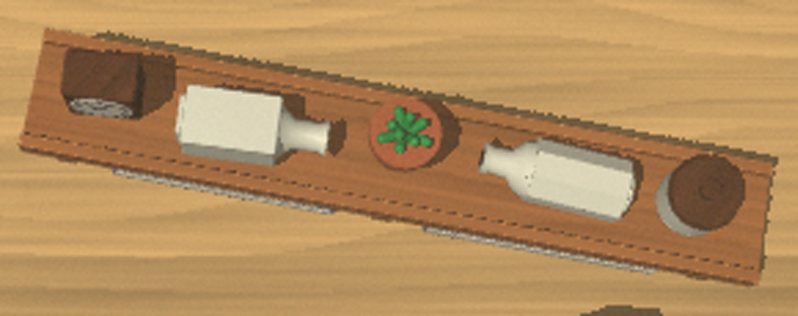

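```bash
cat >> h.py <<'E'
def cp(x,y): return 210+x/2.75,125+y/2.75
E
python3 - <<'E'
from h import *
C=[ray('top0',*cp(*p),.086)[:2] for p in [(45,28),(777,158),(758,285),(20,148)]]
C=np.array(C);print(C.round(3)); m=C.mean(0)
yl=(C[0]+C[3]-C[1]-C[2]);L=np.linalg.norm(yl)/2; yl/=np.linalg.norm(yl); xl=np.array([yl[1],-yl[0]])
print('mid',m.round(4),'len',L.round(3),'w',np.linalg.norm(C[0]-C[3]),np.linalg.norm(C[1]-C[2]),'yaw',np.arctan2(-yl[0],yl[1]))
def l(n,x,y,z):
    p=ray('top0',*cp(x,y),z)[:2]-m; print(n,(xl@p).round(4),(yl@p).round(4))
for a in [('sqtop1',190,86,.132),('sqtop2',282,94,.132),('sqtop3',277,152,.132),('sqtop4',180,140,.132),('sqlip',329,137,.106),
 ('fc_foot_a',635,157,.117),('fc_foot_b',627,208,.117),('fc_sh_a',540,140,.117),('fc_sh_b',523,190,.117),('fc_lip',482,160,.106),
 ('pot',406,135,.14),('jar',708,193,.148),('clkA',66,50,.146),('clkB',143,53,.146),('clkC',140,106,.146),('clkD',64,95,.146)]: l(*a)
E
```

```text
[[ 0.693  0.225]
 [ 0.576 -0.427]
 [ 0.462 -0.402]
 [ 0.584  0.244]]
mid [ 0.5789 -0.0903] len 0.66 w 0.11118951751656563 0.1164346912180795 yaw -0.18225786082378248
sqtop1 0.0148 0.1897
sqtop2 0.0223 0.1113
sqtop3 -0.0283 0.1065
sqtop4 -0.0331 0.1891
sqlip -0.001 0.0648
fc_foot_a 0.0273 -0.1984
fc_foot_b -0.0184 -0.1975
fc_sh_a 0.0271 -0.115
fc_sh_b -0.0192 -0.1069
fc_lip 0.0032 -0.0696
pot 0.0043 0.0018
jar -0.0005 -0.2553
clkA 0.0226 0.2969
clkB 0.0321 0.2328
clkC -0.0136 0.2263
clkD -0.016 0.2906
```

```bash
cat >> h.py <<'E'
from scipy.spatial.transform import Rotation as Ro
M=np.array([.5789,-.0903]); YAW=-.1823; H=ctrl.hold_point_z
XL=np.array([np.cos(YAW),np.sin(YAW),0]); YL=np.array([-XL[1],XL[0],0])
def target(x,y,h,th,yaw=0):
    "grasp point at ledge x,y, height h over board; tilt th deg about ledge x; extra yaw"
    R0=np.c_[np.cross(XL,[0,0,-1]),XL,[0,0,-1]]
    R=Ro.from_rotvec([0,0,yaw])*Ro.from_rotvec(XL*np.radians(th))*Ro.from_matrix(R0)
    p=np.r_[M,.08+h]+x*XL+y*YL
    return p+H*R.as_matrix()[:,2],R
def frame(o=None):
    o=o or ctrl.get_obs(); R=Ro.from_rotvec(o['tool_rot']); g=o['tool_pos']-H*R.as_matrix()[:,2]-np.r_[M,.08]
    z=R.as_matrix()[:,2]; return (XL@g).round(4),(YL@g).round(4),g[2].round(4),np.degrees(np.arctan2(YL@z,-z[2])).round(2)
def delta(*ts):
    o=ctrl.get_obs(); R=Ro.from_rotvec(o['tool_rot'])
    print('t',o['t'].round(2),'grasp x,y,h,tilt',*frame(o),'F',o['contact_force'].round(1),'q',o['q'].round(2),'open',o['opening'].round(4))
    for t in ts:
        p,Rt=target(*t); print(t,((p-o['tool_pos'])/.4).round(4).tolist(),((Rt*R.inv()).as_rotvec()/np.pi).round(4).tolist())
E
python3 -c "
from h import *
delta((.004,-.148,.2,0),(.004,-.148,.2,-40))"
```

```text
Traceback (most recent call last):
  File "h.py", line 25, in delta
    print('t',o['t'].round(2),'grasp x,y,h,tilt',*frame(o),'F',o['contact_force'].round(1),'q',o['q'].round(2),'open',o['opening'].round(4))
              ^^^^^^^^^^^^
AttributeError: 'float' object has no attribute 'round'
```

```bash
sed -i "s/o\['t'\].round(2)/round(float(o['t']),2)/; s/o\['opening'\].round(4)/round(float(o['opening']),4)/" h.py
python3 -c "
from h import *
delta((.004,-.148,.2,0),(.004,-.148,.2,-40))"
```

```text
t 0.1 grasp x,y,h,tilt -0.2818 -0.5617 0.1689 0.1 F [ 0.6 -0.4  0.4] q [-1.36  0.05  1.61 -0.    1.48 -0.12] open 0.0854
(0.004, -0.148, 0.2, 0) [0.8902, 0.8875, 0.0779] [-0.0005, -0.0004, 0.3383]
(0.004, -0.148, 0.2, -40) [0.8847, 0.8579, 0.0888] [-0.1763, 0.1519, 0.3241]
```

Emit:
jog_arm --deltas '[[-1, [0.08, 0.08, 0.2], [0, 0, 0.03]], [-1, [0.15, 0.15, 0.2], [0, 0, 0.06]], [-1, [0.22, 0.22, 0.2], [0, 0, 0.09]], [-1, [0.29, 0.29, 0.2], [0, 0, 0.12]], [-1, [0.36, 0.36, 0.2], [0, 0, 0.15]], [-1, [0.43, 0.43, 0.2], [0, 0, 0.18]], [-1, [0.5, 0.5, 0.2], [0, 0, 0.21]], [-1, [0.57, 0.57, 0.2], [0, 0, 0.24]], [-1, [0.64, 0.64, 0.2], [0, 0, 0.27]], [-1, [0.71, 0.71, 0.2], [0, 0, 0.3]], [-1, [0.78, 0.78, 0.2], [0, 0, 0.338]], [-1, [0.85, 0.85, 0.15], [0, 0, 0.338]]]' --squeeze 60

```text
t: 1.1
tool_pos: [0.5325, -0.2606, 0.2996]
tool_rot: [2.407, 2.011, 0.003]
contact_force: [0.5, -1.5, 1.1]
opening: 0.0853
grip_force: 0.0
```

```bash
python3 -c "
from h import *
delta((.004,-.148,.2,0),(.004,-.148,.15,-40))"
```

```text
t 1.1 grasp x,y,h,tilt -0.0148 -0.1759 0.2383 -0.12 F [ 0.5 -1.5  1.1] q [-0.58 -0.06  1.61  0.    1.58 -0.4 ] open 0.0853
(0.004, -0.148, 0.2, 0) [0.0587, 0.0602, -0.0958] [0.001, 0.0015, -0.0012]
(0.004, -0.148, 0.15, -40) [0.0532, 0.0306, -0.2099] [-0.2177, 0.0414, -0.0017]
```

Emit:
jog_arm --deltas '[[-1, [0.03, 0.015, -0.04], [-0.036, 0.007, 0]], [-1, [0.053, 0.03, -0.06], [-0.073, 0.014, 0]], [-1, [0.053, 0.03, -0.085], [-0.109, 0.021, 0]], [-1, [0.053, 0.03, -0.085], [-0.145, 0.028, 0]], [-1, [0.053, 0.03, -0.085], [-0.18, 0.035, 0]], [-1, [0.053, 0.03, -0.085], [-0.218, 0.041, -0.002]], [-1, [0.053, 0.03, -0.085], [-0.218, 0.041, -0.002]], [-1, [0.053, 0.03, -0.085], [-0.218, 0.041, -0.002]]]'

```text
t: 1.77
tool_pos: [0.551, -0.2486, 0.2604]
tool_rot: [2.006, 1.664, -0.729]
contact_force: [0.3, -0.1, -0.5]
opening: 0.0857
grip_force: 0.0
```

```bash
python3 -c "
from h import *
snap('wrist','w1'); snap('top','t1')
delta((.004,-.148,.1,-40),(.004,-.148,.03,-40))
for p in [(.004,-.2,.026),(.004,-.148,.052),(.004,-.07,.026),(0,-.031,.0)]:
  print(p,proj('w1',np.r_[M,.08+p[2]]+p[0]*XL+p[1]*YL).round())
"
```

```text
t 1.87 grasp x,y,h,tilt 0.0021 -0.1505 0.1974 -39.83 F [-0.9  0.7  0.7] q [-0.25 -0.01  1.73 -0.7   1.41  0.05] open 0.0855
(0.004, -0.148, 0.1, -40) [0.006, 0.0051, -0.2433] [-0.0009, 0.0004, 0.0025]
(0.004, -0.148, 0.03, -40) [0.006, 0.0051, -0.4183] [-0.0009, 0.0004, 0.0025]
(0.004, -0.2, 0.026) [325. 110.]
(0.004, -0.148, 0.052) [326.  74.]
(0.004, -0.07, 0.026) [326. -90.]
(0, -0.031, 0.0) [ 318. -216.]
```

View pics/w1.png

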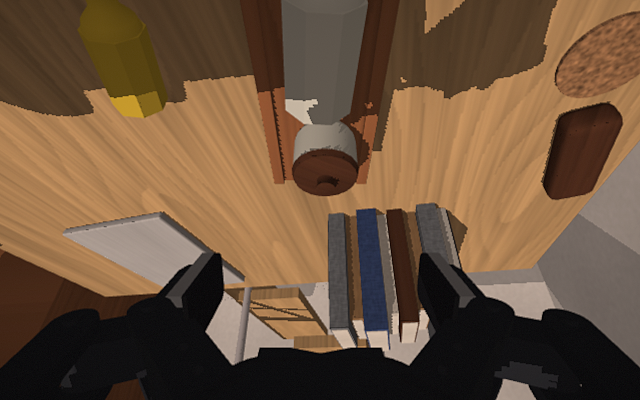

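```bash
python3 -c "
from h import *
d=np.load('pics/w1.npz');E=d['E'];c=-E[:3,:3].T@E[:3,3]; o=ctrl.get_obs();R=Ro.from_rotvec(o['tool_rot']).as_matrix()
print('cam in tool',(R.T@(c-o['tool_pos'])).round(3)); q=c-np.r_[M,.08];print('ledge',XL@q,YL@q,q[2]); print('viewdir tool',(R.T@E[2,:3]).round(2))
print(R.round(2))"
```

```text
cam in tool [ 0.07  -0.001 -0.143]
ledge 0.001842468014985795 -0.01720381156869808 0.24784879312137398
viewdir tool [-0.26 -0.    0.96]
[[ 0.15  0.98 -0.12]
 [ 0.75 -0.19 -0.63]
 [-0.64  0.   -0.77]]
```

The wrist view shows the faceted vase's body centred at column 325 and the jar at (325,172), both as predicted. The camera hangs on the pot side of the tool, so I'll use a gentler start tilt of -30°.

```bash
python3 -c "
from h import *
delta((.004,-.142,.1,-30),(.004,-.142,.032,-30))
"
```

```text
t 1.87 grasp x,y,h,tilt 0.0021 -0.1505 0.1974 -39.83 F [-0.9  0.7  0.7] q [-0.25 -0.01  1.73 -0.7   1.41  0.05] open 0.0855
(0.004, -0.142, 0.1, -30) [0.0099, 0.0264, -0.248] [0.0537, -0.0099, 0.0025]
(0.004, -0.142, 0.032, -30) [0.0099, 0.0264, -0.418] [0.0537, -0.0099, 0.0025]
```

Emit:
jog_arm --deltas '[[-1, [0.005, 0.02, -0.08], [0.03, -0.005, 0]], [-1, [0.01, 0.026, -0.15], [0.053, -0.01, 0.002]], [-1, [0.01, 0.026, -0.2], [0.053, -0.01, 0.002]], [-1, [0.01, 0.026, -0.25], [0.053, -0.01, 0.002]], [-1, [0.01, 0.026, -0.29], [0.053, -0.01, 0.002]], [-1, [0.01, 0.026, -0.32], [0.053, -0.01, 0.002]], [-1, [0.01, 0.026, -0.35], [0.053, -0.01, 0.002]], [-1, [0.01, 0.026, -0.37], [0.053, -0.01, 0.002]], [-1, [0.01, 0.026, -0.39], [0.053, -0.01, 0.002]], [-1, [0.01, 0.026, -0.405], [0.053, -0.01, 0.002]], [-1, [0.01, 0.026, -0.412], [0.053, -0.01, 0.002]], [-1, [0.01, 0.026, -0.412], [0.053, -0.01, 0.002]]]'

```text
t: 2.87
tool_pos: [0.5552, -0.2394, 0.0972]
tool_rot: [2.113, 1.758, -0.571]
contact_force: [0.2, -0.5, -0.1]
opening: 0.0852
grip_force: 0.0
```

```bash
python3 -c "
from h import *
snap('top','t2');w=snap('wrist','w2');s=snap('scene','s2')
c=cv2.resize(s[80:300,200:400],None,fx=2.2,fy=2.2)
a=cv2.resize(w,(440,275)); out=np.zeros((484,440,3),np.uint8); out[:275]=a
cv2.imwrite('pics/c2.png',np.hstack([c[:484,:440-90],out])[:,:,::-1])
delta((.004,-.142,.032,-30))
"
```

```text
t 3.02 grasp x,y,h,tilt 0.0044 -0.1416 0.0347 -30.23 F [ 0.8 -0.6  0.4] q [-0.3   0.14  1.83 -0.57  1.18  0.11] open 0.0853
(0.004, -0.142, 0.032, -30) [-0.0012, -0.0006, -0.0068] [0.0014, 0.0002, 0.0003]
```

View pics/c2.png

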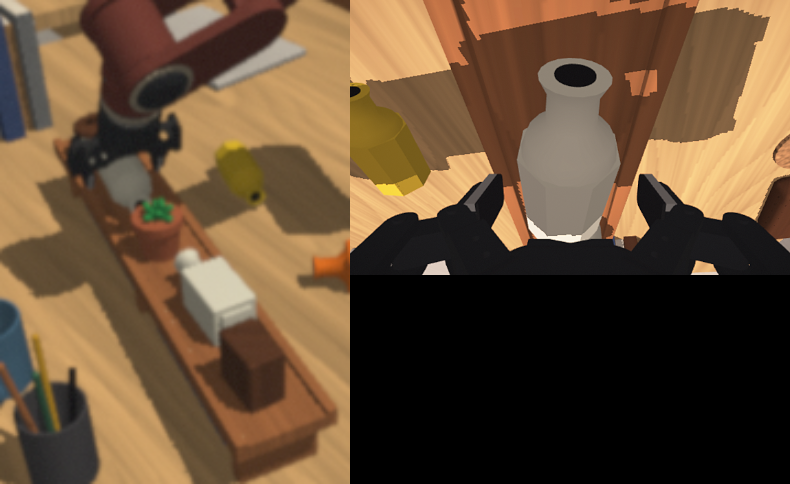

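The fingers straddle the vase, centred, and nothing else is touched. I'll lower 4 mm and close.

Emit:
jog_arm --deltas '[[-1, [-0.001, -0.001, -0.011], [0.001, 0, 0]], [-1, [-0.001, -0.001, -0.011], [0.001, 0, 0]], [0.2, [-0.001, -0.001, -0.011], [0.001, 0, 0]], [0.4, [-0.001, -0.001, -0.011], [0.001, 0, 0]], [1, [-0.001, -0.001, -0.011], [0.001, 0, 0]], [1, [-0.001, -0.001, -0.011], [0.001, 0, 0]], [1, [-0.001, -0.001, -0.011], [0.001, 0, 0]], [1, [-0.001, -0.001, -0.011], [0.001, 0, 0]]]' --squeeze 50

```text
t: 3.68
tool_pos: [0.5553, -0.24, 0.0939]
tool_rot: [2.115, 1.758, -0.567]
contact_force: [-0.8, 2.1, 3.6]
opening: 0.0514
grip_force: 52.5
```

```bash
python3 -c "
from h import *
delta((0,-.085,.14,-30),(0,-.085,.14,60),(0,-.085,.08,60))
"
```

```text
t 3.68 grasp x,y,h,tilt 0.0039 -0.1421 0.0301 -30.05 F [-0.8  2.1  3.6] q [-0.3   0.14  1.83 -0.57  1.17  0.11] open 0.0514
(0, -0.085, 0.14, -30) [0.0164, 0.1422, 0.2747] [0.0003, 0.0001, 0.0003]
(0, -0.085, 0.14, 60) [0.0279, 0.205, 0.2918] [0.492, -0.0909, 0.0003]
(0, -0.085, 0.08, 60) [0.0279, 0.205, 0.1418] [0.492, -0.0909, 0.0003]
```

Emit:
jog_arm --deltas '[[1, [0, 0, 0.01], [0, 0, 0]], [1, [0, 0, 0.03], [0, 0, 0]], [1, [0, 0, 0.06], [0, 0, 0]], [1, [0, 0, 0.1], [0, 0, 0]], [1, [0, 0, 0.15], [0, 0, 0]], [1, [0, 0, 0.2], [0, 0, 0]], [1, [0, 0, 0.25], [0.02, -0.004, 0]], [1, [0, 0.01, 0.29], [0.045, -0.008, 0]], [1, [0, 0.02, 0.3], [0.07, -0.013, 0]], [1, [0.003, 0.03, 0.3], [0.1, -0.018, 0]], [1, [0.005, 0.04, 0.3], [0.13, -0.024, 0]], [1, [0.007, 0.06, 0.3], [0.16, -0.03, 0]]]'

```text
t: 4.68
tool_pos: [0.5584, -0.2166, 0.2166]
tool_rot: [2.407, 2.003, -0.008]
contact_force: [-0.1, -0.1, -2.9]
opening: 0.0516
grip_force: 51.8
```

```bash
python3 -c "
from h import *
delta((0,-.085,.14,60),(0,-.085,.08,60))
"
```

```text
t 4.68 grasp x,y,h,tilt 0.0026 -0.1277 0.1553 -0.6 F [-0.1 -0.1 -2.9] q [-0.49 -0.    1.69 -0.01  1.44 -0.31] open 0.0516
(0, -0.085, 0.14, 60) [0.0201, 0.1465, -0.0148] [0.3314, -0.0597, 0.0009]
(0, -0.085, 0.08, 60) [0.0201, 0.1465, -0.1648] [0.3314, -0.0597, 0.0009]
```

Emit:
jog_arm --deltas '[[1, [0, 0.01, 0], [0.035, -0.006, 0]], [1, [0.005, 0.03, 0], [0.07, -0.012, 0]], [1, [0.01, 0.05, 0], [0.105, -0.018, 0]], [1, [0.01, 0.07, 0], [0.14, -0.025, 0]], [1, [0.01, 0.09, 0], [0.175, -0.032, 0]], [1, [0.015, 0.11, 0], [0.21, -0.038, 0]], [1, [0.015, 0.12, -0.005], [0.245, -0.044, 0]], [1, [0.02, 0.135, -0.01], [0.28, -0.05, 0]], [1, [0.02, 0.146, -0.015], [0.31, -0.056, 0]], [1, [0.02, 0.146, -0.015], [0.331, -0.06, 0.001]], [1, [0.02, 0.146, -0.015], [0.331, -0.06, 0.001]], [1, [0.02, 0.146, -0.015], [0.331, -0.06, 0.001]]]'

```text
t: 5.68
tool_pos: [0.5657, -0.1583, 0.2073]
tool_rot: [-1.752, -1.461, -1.002]
contact_force: [0.5, 0.9, -2.6]
opening: 0.0512
grip_force: 52.0
```

```bash
python3 -c "
from h import *
snap('top','t3');w=snap('wrist','w3');s=snap('scene','s3')
c=cv2.resize(s[60:280,200:360],None,fx=2.2,fy=2.2)
a=cv2.resize(w,(440,275)); out=np.zeros((484,440,3),np.uint8); out[:275]=a
cv2.imwrite('pics/c3.png',np.hstack([c,out])[:,:,::-1])
delta((0,-.085,.08,60),(0,-.085,.065,60))
"
```

```text
t 5.83 grasp x,y,h,tilt -0.0 -0.0848 0.1385 59.61 F [-0.7  0.3 -3.3] q [-0.76  0.26  1.66  0.85  1.85 -0.62] open 0.0515
(0, -0.085, 0.08, 60) [0.0001, -0.0004, -0.146] [0.0022, 0.0, -0.0012]
(0, -0.085, 0.065, 60) [0.0001, -0.0004, -0.1835] [0.0022, 0.0, -0.0012]
```

View pics/c3.png

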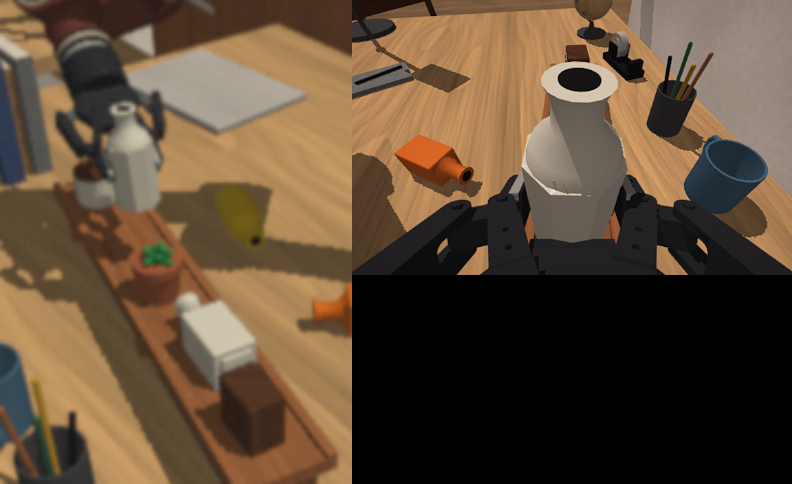

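Emit:
jog_arm --deltas '[[1, [0, 0, -0.02], [0.002, 0, 0]], [1, [0, 0, -0.05], [0.002, 0, 0]], [1, [0, 0, -0.08], [0.002, 0, 0]], [1, [0, 0, -0.11], [0.002, 0, 0]], [1, [0, 0, -0.135], [0.002, 0, 0]], [1, [0, 0, -0.155], [0.002, 0, 0]], [1, [0, 0, -0.168], [0.002, 0, 0]], [1, [0, 0, -0.175], [0.002, 0, 0]], [1, [0, 0, -0.175], [0.002, 0, 0]]]'

```text
t: 6.58
tool_pos: [0.5656, -0.1574, 0.1366]
tool_rot: [-1.745, -1.453, -1.008]
contact_force: [0.2, -0.5, -2.6]
opening: 0.0511
grip_force: 52.0
```

```bash
python3 -c "
from h import *
s=snap('scene','s4');t=snap('top','t4')
a=cv2.resize(s[90:210,200:340],None,fx=4,fy=4)
cv2.imwrite('pics/c4.png',a[:,:,::-1])
delta((0,-.085,.06,60),(0,-.085,.058,60))
for h in (0,.13): print(proj('s4',np.r_[M,.08+h]-.085*YL))
"
```

```text
t 6.68 grasp x,y,h,tilt -0.0004 -0.0849 0.0671 60.16 F [ 0.7  0.  -2.5] q [-0.76  0.36  1.68  0.83  1.77 -0.7 ] open 0.0515
(0, -0.085, 0.06, 60) [0.001, -0.0005, -0.0178] [-0.001, -0.0005, -0.0009]
(0, -0.085, 0.058, 60) [0.001, -0.0005, -0.0228] [-0.001, -0.0005, -0.0009]
[264.27082484 176.40081591]
[259.35191707 136.28357031]
```

View pics/c4.png

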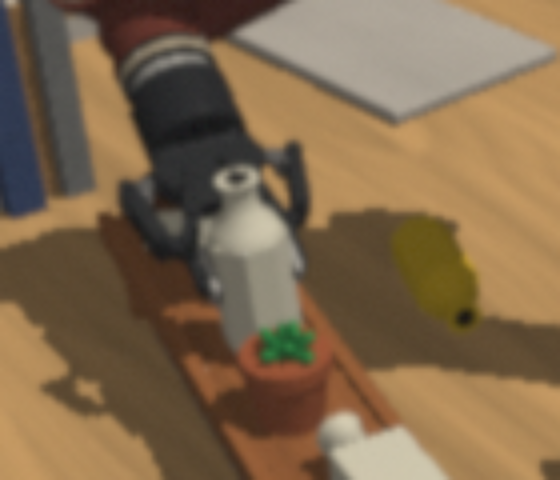

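Emit:
jog_arm --deltas '[[1, [0, 0, -0.005], [0, 0, 0]], [1, [0, 0, -0.01], [0, 0, 0]], [1, [0, 0, -0.0125], [0, 0, 0]], [1, [0, 0, -0.0125], [0, 0, 0]]]'

```text
t: 7.02
tool_pos: [0.5657, -0.1575, 0.1323]
tool_rot: [-1.745, -1.455, -1.008]
contact_force: [0.2, 0.3, -2.9]
opening: 0.0516
grip_force: 52.0
```

Emit:
jog_arm --deltas '[[1, [0, 0, -0.003], [0, 0, 0]], [1, [0, 0, -0.004], [0, 0, 0]], [1, [0, 0, -0.004], [0, 0, 0]]]'

```text
t: 7.27
tool_pos: [0.5657, -0.1575, 0.1307]
tool_rot: [-1.745, -1.454, -1.008]
contact_force: [-0.4, 0.3, -2.8]
opening: 0.0518
grip_force: 52.0
```

Emit:
jog_arm --deltas '[[1, [0, 0, -0.003], [0, 0, 0]], [1, [0, 0, -0.004], [0, 0, 0]], [1, [0, 0, -0.004], [0, 0, 0]]]'

```text
t: 7.52
tool_pos: [0.5657, -0.1575, 0.129]
tool_rot: [-1.745, -1.454, -1.008]
contact_force: [-0.2, -1.1, -2.1]
opening: 0.0514
grip_force: 52.0
```

Emit:
jog_arm --deltas '[[1, [0, 0, -0.0015], [0, 0, 0]], [1, [0, 0, -0.003], [0, 0, 0]], [1, [0, 0, -0.003], [0, 0, 0]]]'

```text
t: 7.77
tool_pos: [0.5657, -0.1575, 0.1278]
tool_rot: [-1.745, -1.454, -1.008]
contact_force: [-0.2, 0.1, -3.7]
opening: 0.0515
grip_force: 52.0
```

Emit:
jog_arm --deltas '[[1, [0, 0, -0.0015], [0, 0, 0]], [1, [0, 0, -0.003], [0, 0, 0]], [1, [0, 0, -0.003], [0, 0, 0]]]'

```text
t: 8.02
tool_pos: [0.5658, -0.1576, 0.1268]
tool_rot: [-1.745, -1.455, -1.008]
contact_force: [0.2, 0.2, -2.1]
opening: 0.0511
grip_force: 52.1
```

Emit:
jog_arm --deltas '[[1, [0, 0, -0.0015], [0, 0, 0]], [1, [0, 0, -0.003], [0, 0, 0]], [1, [0, 0, -0.003], [0, 0, 0]]]'

```text
t: 8.27
tool_pos: [0.5658, -0.1576, 0.1267]
tool_rot: [-1.743, -1.455, -1.009]
contact_force: [-2.1, -0.3, 4.1]
opening: 0.0514
grip_force: 52.5
```

Emit:
jog_arm --deltas '[[0, [0, 0, 0.001], [0, 0, 0]], [-0.2, [0, 0, 0.001], [0, 0, 0]], [-0.3, [0, 0, 0.001], [0, 0, 0]], [-0.4, [0, 0, 0.001], [0, 0, 0]], [-0.6, [0, 0, 0.001], [0, 0, 0]], [-1, [0, 0, 0.001], [0, 0, 0]], [-1, [0, 0, 0.001], [0, 0, 0]], [-1, [0, 0, 0.001], [0, 0, 0]], [-1, [0, 0, 0.001], [0, 0, 0]]]' --squeeze 20

```text
t: 9.02
tool_pos: [0.5658, -0.1576, 0.1259]
tool_rot: [-1.745, -1.455, -1.008]
contact_force: [-0.0, -0.3, -0.3]
opening: 0.0856
grip_force: 0.0
```

```bash
python3 -c "
from h import *
s=snap('scene','s5');w=snap('wrist','w5')
a=cv2.resize(s[90:210,200:340],None,fx=3,fy=3);b=cv2.resize(w,(370,232));b=np.vstack([b,np.zeros((128,370,3),np.uint8)])
cv2.imwrite('pics/c5.png',np.hstack([a,b])[:,:,::-1])
delta((0,-.135,.09,60),(0,-.2,.25,60),(0,-.16,.3,30))
R=Ro.from_rotvec(ctrl.get_obs()['tool_rot']).as_matrix(); print('tool z',R[:,2].round(3))
"
```

```text
t 9.12 grasp x,y,h,tilt -0.0006 -0.0848 0.0553 60.16 F [ 0.7  0.8 -0.7] q [-0.76  0.38  1.68  0.83  1.76 -0.72] open 0.0851
(0, -0.135, 0.09, 60) [-0.0211, -0.1239, 0.0867] [-0.001, -0.0007, -0.0009]
(0, -0.2, 0.25, 60) [-0.0505, -0.2837, 0.4867] [-0.001, -0.0007, -0.0009]
(0, -0.16, 0.3, 30) [-0.0355, -0.2022, 0.5946] [-0.165, 0.0293, -0.0006]
tool z [ 0.154  0.854 -0.498]
```

View pics/c5.png

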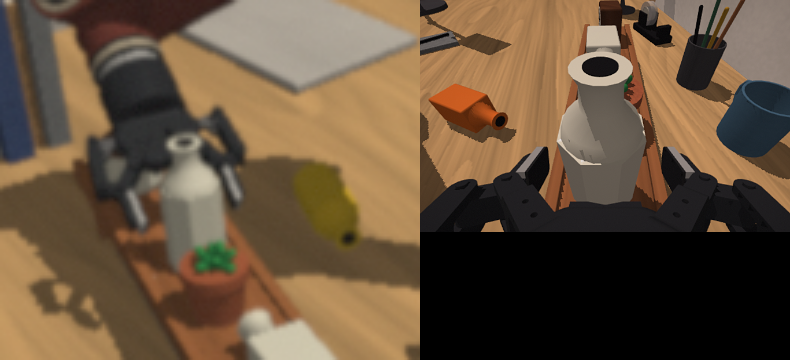

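Emit:
jog_arm --deltas '[[-1, [-0.006, -0.034, 0.02], [0, 0, 0]], [-1, [-0.014, -0.077, 0.045], [0, 0, 0]], [-1, [-0.023, -0.128, 0.075], [0, 0, 0]], [-1, [-0.031, -0.171, 0.1], [0, 0, 0]], [-1, [-0.037, -0.205, 0.14], [0, 0, 0]], [-1, [-0.043, -0.239, 0.21], [0, 0, 0]], [-1, [-0.046, -0.26, 0.3], [0, 0, 0]], [-1, [-0.046, -0.26, 0.4], [-0.03, 0.005, 0]], [-1, [-0.046, -0.26, 0.48], [-0.07, 0.013, 0]], [-1, [-0.046, -0.24, 0.56], [-0.11, 0.02, 0]], [-1, [-0.046, -0.22, 0.6], [-0.15, 0.027, 0]], [-1, [-0.046, -0.2, 0.6], [-0.165, 0.03, 0]]]'

```text
t: 10.12
tool_pos: [0.5487, -0.2384, 0.3766]
tool_rot: [-2.123, -1.776, -0.566]
contact_force: [-0.7, 0.0, 0.9]
opening: 0.0855
grip_force: 0.0
```

```bash
python3 -c "
from h import *
t=snap('top','t6')
a=cv2.resize(t[125:240,210:500],None,fx=2.75,fy=2.75,interpolation=cv2.INTER_CUBIC)
cv2.imwrite('pics/c6.png',a[:,:,::-1])
delta((-.006,.14,.3,0))
"
```

```text
t 10.17 grasp x,y,h,tilt -0.0034 -0.1579 0.3115 29.37 F [2.3 1.3 1.4] q [-0.73  0.05  1.44  0.46  1.9  -0.46] open 0.0854
(-0.006, 0.14, 0.3, 0) [0.1243, 0.711, -0.0347] [-0.1599, 0.0322, -0.0023]
```

View pics/c6.png

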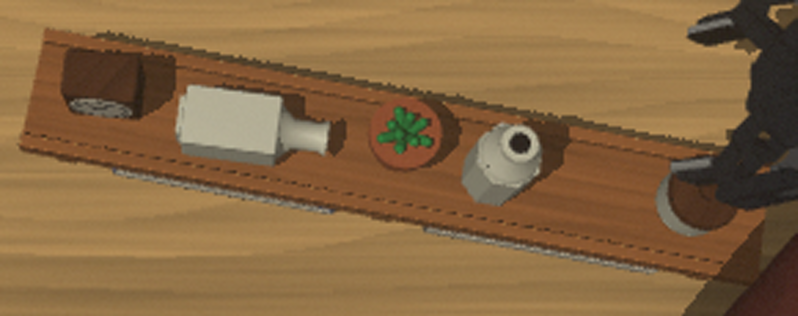

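The square vase, pot and clock haven't moved, and the faceted vase stands with its mouth at (520,142) in the crop. Next I'll test in free air whether the tilt needed to place the square vase is reachable.

```bash
python3 -c "
from h import *
delta((-.006,.075,.2,-50))
"
```

```text
t 10.17 grasp x,y,h,tilt -0.0034 -0.1579 0.3115 29.37 F [2.3 1.3 1.4] q [-0.73  0.05  1.44  0.46  1.9  -0.46] open 0.0854
(-0.006, 0.075, 0.2, -50) [0.0883, 0.516, -0.268] [-0.4333, 0.0815, -0.0035]
```

Emit:
jog_arm --deltas '[[-1, [0.01, 0.06, 0], [-0.036, 0.007, 0]], [-1, [0.02, 0.12, 0], [-0.072, 0.014, 0]], [-1, [0.03, 0.18, 0], [-0.108, 0.02, 0]], [-1, [0.04, 0.24, 0], [-0.144, 0.027, 0]], [-1, [0.05, 0.3, 0], [-0.18, 0.034, 0]], [-1, [0.06, 0.36, 0], [-0.216, 0.041, 0]], [-1, [0.07, 0.42, -0.03], [-0.252, 0.047, 0]], [-1, [0.08, 0.47, -0.07], [-0.288, 0.054, 0]], [-1, [0.088, 0.516, -0.1], [-0.324, 0.061, 0]], [-1, [0.088, 0.516, -0.15], [-0.36, 0.068, 0]], [-1, [0.088, 0.516, -0.2], [-0.396, 0.074, 0]], [-1, [0.088, 0.516, -0.24], [-0.433, 0.081, -0.003]]]'

```text
t: 11.17
tool_pos: [0.5824, -0.0309, 0.2691]
tool_rot: [1.892, 1.556, -0.874]
contact_force: [-0.2, -0.1, -0.7]
opening: 0.0854
grip_force: 0.0
```

```bash
python3 -c "
from h import *
delta((-.006,.075,.13,-55),(-.006,.14,.2,35),(-.006,.14,.2,0))
"
```

```text
t 11.17 grasp x,y,h,tilt -0.0071 0.0733 0.2013 -49.61 F [-0.2 -0.1 -0.7] q [ 0.16  0.15  1.61 -0.8   1.71  0.38] open 0.0854
(-0.006, 0.075, 0.13, -55) [0.0035, 0.0009, -0.1747] [-0.0294, 0.0059, 0.0036]
(-0.006, 0.14, 0.2, 35) [0.0447, 0.2247, -0.0111] [0.4618, -0.0876, 0.0032]
(-0.006, 0.14, 0.2, 0) [0.0399, 0.1984, -0.0196] [0.2708, -0.0513, 0.0035]
```

Emit:
jog_arm --deltas '[[-1, [0.005, 0.02, 0.02], [0.036, -0.007, 0]], [-1, [0.01, 0.05, 0.02], [0.072, -0.014, 0]], [-1, [0.015, 0.08, 0.02], [0.108, -0.02, 0]], [-1, [0.02, 0.11, 0.02], [0.144, -0.027, 0]], [-1, [0.025, 0.14, 0.02], [0.18, -0.034, 0]], [-1, [0.03, 0.16, 0.02], [0.216, -0.041, 0]], [-1, [0.035, 0.18, 0], [0.252, -0.048, 0]], [-1, [0.04, 0.2, -0.02], [0.288, -0.055, 0]], [-1, [0.045, 0.22, -0.02], [0.324, -0.061, 0]], [-1, [0.045, 0.23, -0.02], [0.36, -0.068, 0]], [-1, [0.045, 0.23, -0.02], [0.396, -0.075, 0]], [-1, [0.045, 0.23, -0.02], [0.432, -0.082, 0]]]'

```text
t: 12.17
tool_pos: [0.6009, 0.06, 0.2629]
tool_rot: [-2.12, -1.747, -0.567]
contact_force: [-0.1, -0.7, -0.1]
opening: 0.0852
grip_force: 0.0
```

```bash
python3 -c "
from h import *
delta((-.006,.141,.15,40),(-.006,.141,.034,40))
"
```

```text
t 12.17 grasp x,y,h,tilt -0.0056 0.1424 0.1991 30.18 F [-0.1 -0.7 -0.1] q [-0.26 -0.05  1.72  0.53  1.52 -0.11] open 0.0852
(-0.006, 0.141, 0.15, 40) [-0.0004, 0.0033, -0.1182] [0.0533, -0.0115, 0.0026]
(-0.006, 0.141, 0.034, 40) [-0.0004, 0.0033, -0.4082] [0.0533, -0.0115, 0.0026]
```

Emit:
jog_arm --deltas '[[-1, [0, 0.003, -0.05], [0.03, -0.006, 0.001]], [-1, [0, 0.003, -0.12], [0.053, -0.011, 0.002]], [-1, [0, 0.003, -0.18], [0.053, -0.011, 0.002]], [-1, [0, 0.003, -0.23], [0.053, -0.011, 0.002]], [-1, [0, 0.003, -0.27], [0.053, -0.011, 0.002]], [-1, [0, 0.003, -0.3], [0.053, -0.011, 0.002]], [-1, [0, 0.003, -0.33], [0.053, -0.011, 0.002]], [-1, [0, 0.003, -0.35], [0.053, -0.011, 0.002]], [-1, [0, 0.003, -0.36], [0.053, -0.011, 0.002]], [-1, [0, 0.003, -0.36], [0.053, -0.011, 0.002]]]'

```text
t: 13.0
tool_pos: [0.6004, 0.0622, 0.1175]
tool_rot: [-2.003, -1.666, -0.718]
contact_force: [-0.2, -0.7, -0.5]
opening: 0.0853
grip_force: 0.0
```

```bash
python3 -c "
from h import *
s=snap('scene','s7');w=snap('wrist','w7')
a=cv2.resize(s[150:290,200:360],None,fx=2.5,fy=2.5);b=cv2.resize(w,(400,250));b=np.vstack([b,np.zeros((100,400,3),np.uint8)])
cv2.imwrite('pics/c7.png',np.hstack([a,b])[:,:,::-1])
delta((-.006,.141,.034,40))
"
```

```text
t 13.1 grasp x,y,h,tilt -0.0057 0.142 0.0533 39.58 F [-0.3  0.3  0.1] q [-0.32  0.12  1.85  0.7   1.35 -0.37] open 0.0855
(-0.006, 0.141, 0.034, 40) [-0.001, -0.002, -0.048] [0.0022, -0.0008, 0.0001]
```

View pics/c7.png

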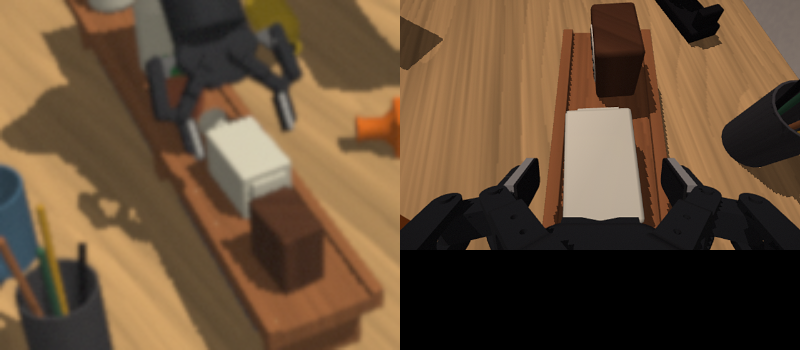

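Emit:
jog_arm --deltas '[[-1, [-0.001, -0.002, -0.02], [0.002, 0, 0]], [-1, [-0.001, -0.002, -0.035], [0.002, 0, 0]], [-1, [-0.001, -0.002, -0.047], [0.002, 0, 0]], [-1, [-0.001, -0.002, -0.047], [0.002, 0, 0]], [0.2, [-0.001, -0.002, -0.047], [0.002, 0, 0]], [0.4, [-0.001, -0.002, -0.047], [0.002, 0, 0]], [1, [-0.001, -0.002, -0.047], [0.002, 0, 0]], [1, [-0.001, -0.002, -0.047], [0.002, 0, 0]], [1, [-0.001, -0.002, -0.047], [0.002, 0, 0]], [1, [-0.001, -0.002, -0.047], [0.002, 0, 0]]]' --squeeze 50

```text
t: 13.93
tool_pos: [0.6008, 0.0609, 0.0999]
tool_rot: [-2.0, -1.662, -0.725]
contact_force: [0.3, -2.6, 3.2]
opening: 0.052
grip_force: 52.0
```

```bash
python3 -c "
from h import *
delta((0,.075,.15,-50))
"
```

```text
t 13.93 grasp x,y,h,tilt -0.0058 0.1406 0.0343 39.92 F [ 0.3 -2.6  3.2] q [-0.33  0.15  1.86  0.71  1.33 -0.39] open 0.052
(0, 0.075, 0.15, -50) [-0.0273, -0.2287, 0.2952] [-0.4913, 0.0903, 0.0008]
```

Gripped at 52.0 mm. I'll lift, then rotate.

Emit:
jog_arm --deltas '[[1, [0, 0, 0.01], [0, 0, 0]], [1, [0, 0, 0.03], [0, 0, 0]], [1, [0, 0, 0.07], [0, 0, 0]], [1, [0, 0, 0.12], [0, 0, 0]], [1, [0, 0, 0.18], [0, 0, 0]], [1, [0, 0, 0.24], [-0.02, 0.004, 0]], [1, [0, -0.01, 0.29], [-0.045, 0.008, 0]], [1, [0, -0.02, 0.32], [-0.075, 0.014, 0]], [1, [-0.003, -0.03, 0.34], [-0.11, 0.02, 0]], [1, [-0.006, -0.05, 0.34], [-0.145, 0.027, 0]], [1, [-0.009, -0.07, 0.34], [-0.18, 0.033, 0]], [1, [-0.012, -0.09, 0.34], [-0.215, 0.039, 0]]]'

```text
t: 14.93
tool_pos: [0.5954, 0.0253, 0.2378]
tool_rot: [-2.415, -2.005, -0.01]
contact_force: [-0.6, 0.3, -4.3]
opening: 0.0517
grip_force: 51.5
```

```bash
python3 -c "
from h import *
delta((0,.075,.13,-50))
"
```

```text
t 14.93 grasp x,y,h,tilt -0.0048 0.1165 0.1765 0.37 F [-0.6  0.3 -4.3] q [-0.09 -0.02  1.68  0.01  1.48  0.1 ] open 0.0517
(0, 0.075, 0.13, -50) [-0.0137, -0.1398, -0.0994] [-0.275, 0.0517, 0.0006]
```

Emit:
jog_arm --deltas '[[1, [-0.002, -0.02, 0], [-0.035, 0.007, 0]], [1, [-0.004, -0.04, 0], [-0.07, 0.013, 0]], [1, [-0.006, -0.06, 0], [-0.105, 0.02, 0]], [1, [-0.008, -0.08, 0], [-0.14, 0.026, 0]], [1, [-0.01, -0.1, 0], [-0.175, 0.033, 0]], [1, [-0.012, -0.12, -0.02], [-0.21, 0.04, 0]], [1, [-0.014, -0.14, -0.05], [-0.245, 0.046, 0]], [1, [-0.014, -0.14, -0.08], [-0.272, 0.051, 0.001]], [1, [-0.014, -0.14, -0.1], [-0.272, 0.051, 0.001]], [1, [-0.014, -0.14, -0.1], [-0.272, 0.051, 0.001]]]'

```text
t: 15.77
tool_pos: [0.588, -0.0297, 0.1915]
tool_rot: [1.888, 1.578, -0.87]
contact_force: [-0.5, -0.4, -3.7]
opening: 0.0516
grip_force: 51.8
```

```bash
python3 -c "
from h import *
w=snap('wrist','w8');s=snap('scene','s8')
a=cv2.resize(s[110:290,190:370],None,fx=2.2,fy=2.2);b=cv2.resize(w,(400,250));b=np.vstack([b,np.zeros((146,400,3),np.uint8)])
cv2.imwrite('pics/c8.png',np.hstack([a,b])[:,:,::-1])
c=ctrl.get_calibration('wrist')['extrinsics'];q=-c[:3,:3].T@c[:3,3]-np.r_[M,.08];print('cam ledge',XL@q,YL@q,q[2])
delta((0,.075,.066,-50),(0,.075,.06,-50))
"
```

```text
cam ledge -8.120782572637757e-05 0.2129279153752585 0.15957009755432078
t 15.87 grasp x,y,h,tilt 0.0001 0.0747 0.1284 -49.08 F [ 0.5 -0.6 -3.5] q [ 0.16  0.23  1.65 -0.79  1.62  0.45] open 0.0519
(0, 0.075, 0.066, -50) [-0.0002, 0.0003, -0.1554] [-0.0051, 0.0005, 0.0004]
(0, 0.075, 0.06, -50) [-0.0002, 0.0003, -0.1704] [-0.0051, 0.0005, 0.0004]
```

View pics/c8.png

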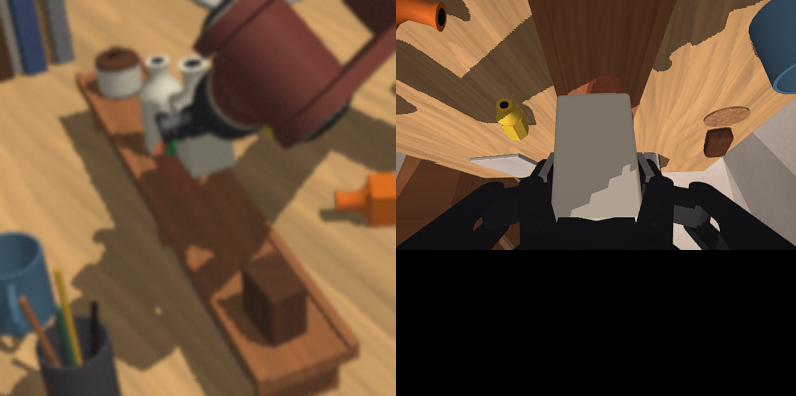

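Emit:
jog_arm --deltas '[[1, [0, 0, -0.02], [-0.003, 0, 0]], [1, [0, 0, -0.045], [-0.005, 0, 0]], [1, [0, 0, -0.07], [-0.005, 0, 0]], [1, [0, 0, -0.095], [-0.005, 0, 0]], [1, [0, 0, -0.115], [-0.005, 0, 0]], [1, [0, 0, -0.132], [-0.005, 0, 0]], [1, [0, 0, -0.145], [-0.005, 0, 0]], [1, [0, 0, -0.155], [-0.005, 0, 0]], [1, [0, 0, -0.155], [-0.005, 0, 0]], [1, [0, 0, -0.155], [-0.005, 0, 0]]]'

```text
t: 16.7
tool_pos: [0.5898, -0.0308, 0.1331]
tool_rot: [1.875, 1.561, -0.877]
contact_force: [0.6, 0.7, -4.7]
opening: 0.0517
grip_force: 51.9
```

```bash
python3 -c "
from h import *
delta((0,.075,.06,-50))
"
```

```text
t 16.7 grasp x,y,h,tilt -0.0 0.0749 0.0651 -50.11 F [ 0.6  0.7 -4.7] q [ 0.17  0.31  1.67 -0.81  1.55  0.53] open 0.0517
(0, 0.075, 0.06, -50) [0.0002, 0.0004, -0.0129] [0.0006, -0.0, 0.0]
```

Emit:
jog_arm --deltas '[[1, [0, 0, -0.005], [0, 0, 0]], [1, [0, 0, -0.01], [0, 0, 0]], [1, [0, 0, -0.0125], [0, 0, 0]], [1, [0, 0, -0.0125], [0, 0, 0]]]'

```text
t: 17.03
tool_pos: [0.5897, -0.0308, 0.128]
tool_rot: [1.876, 1.561, -0.876]
contact_force: [1.0, 0.2, -4.7]
opening: 0.0513
grip_force: 51.9
```

Emit:
jog_arm --deltas '[[1, [0, 0, -0.0025], [0, 0, 0]], [1, [0, 0, -0.004], [0, 0, 0]], [1, [0, 0, -0.004], [0, 0, 0]]]'

```text
t: 17.28
tool_pos: [0.5899, -0.0307, 0.1268]
tool_rot: [1.875, 1.561, -0.876]
contact_force: [0.1, 0.1, -3.4]
opening: 0.0517
grip_force: 51.9
```

Emit:
jog_arm --deltas '[[1, [0, 0, -0.0015], [0, 0, 0]], [1, [0, 0, -0.003], [0, 0, 0]], [1, [0, 0, -0.003], [0, 0, 0]]]'

```text
t: 17.53
tool_pos: [0.5899, -0.0307, 0.1267]
tool_rot: [1.875, 1.559, -0.877]
contact_force: [-2.4, 1.3, 3.7]
opening: 0.0519
grip_force: 52.5
```

Emit:
jog_arm --deltas '[[1, [0, 0, -0.0015], [0, 0, 0]], [1, [0, 0, -0.003], [0, 0, 0]], [1, [0, 0, -0.003], [0, 0, 0]]]'

```text
t: 17.78
tool_pos: [0.5899, -0.0307, 0.1266]
tool_rot: [1.875, 1.558, -0.878]
contact_force: [-5.1, 4.2, 7.6]
opening: 0.0517
grip_force: 53.2
```

Emit:
jog_arm --deltas '[[1, [0, 0, 0.002], [0, 0, 0]], [0, [0, 0, 0.003], [0, 0, 0]], [-0.2, [0, 0, 0.003], [0, 0, 0]], [-0.25, [0, 0, 0.003], [0, 0, 0]], [-0.3, [0, 0, 0.003], [0, 0, 0]], [-0.4, [0, 0, 0.003], [0, 0, 0]], [-0.6, [0, 0, 0.003], [0, 0, 0]], [-1, [0, 0, 0.003], [0, 0, 0]], [-1, [0, 0, 0.003], [0, 0, 0]], [-1, [0, 0, 0.003], [0, 0, 0]], [-1, [0, 0, 0.003], [0, 0, 0]]]' --squeeze 20

```text
t: 18.7
tool_pos: [0.5899, -0.0308, 0.1253]
tool_rot: [1.876, 1.561, -0.876]
contact_force: [0.5, -0.3, 0.1]
opening: 0.0852
grip_force: 0.0
```

```bash
python3 -c "
from h import *
delta((0,.145,.12,-50))
R=Ro.from_rotvec(ctrl.get_obs()['tool_rot']).as_matrix(); print('tool z',R[:,2].round(3))
"
```

```text
t 18.7 grasp x,y,h,tilt 0.0 0.0749 0.0573 -50.1 F [ 0.5 -0.3  0.1] q [ 0.17  0.32  1.68 -0.81  1.54  0.54] open 0.0852
(0, 0.145, 0.12, -50) [0.0318, 0.1725, 0.1566] [0.0006, 0.0001, 0.0]
tool z [-0.139 -0.754 -0.642]
```

Emit:
jog_arm --deltas '[[-1, [0.006, 0.03, 0.026], [0, 0, 0]], [-1, [0.014, 0.075, 0.064], [0, 0, 0]], [-1, [0.023, 0.125, 0.106], [0, 0, 0]], [-1, [0.032, 0.172, 0.147], [0, 0, 0]], [-1, [0.037, 0.2, 0.2], [0, 0, 0]], [-1, [0.04, 0.22, 0.29], [0, 0, 0]], [-1, [0.04, 0.22, 0.39], [0, 0, 0]], [-1, [0.04, 0.25, 0.45], [0.02, 0, 0]], [-1, [0.0, 0.3, 0.45], [0.04, 0, 0]], [-1, [-0.08, 0.35, 0.45], [0.06, -0.01, 0]], [-1, [-0.16, 0.4, 0.45], [0.08, -0.01, 0]], [-1, [-0.25, 0.45, 0.45], [0.1, -0.02, 0]]]'

```text
t: 19.7
tool_pos: [0.4892, 0.15, 0.3054]
tool_rot: [2.098, 1.74, -0.587]
contact_force: [0.5, 0.5, 1.5]
opening: 0.0855
grip_force: 0.0
```

```bash
python3 -c "
from h import *
t=snap('top','t9');s=snap('scene','s9')
delta()
# compare masks: white pixels on ledge in both views
def tow(f,x,y,h): return proj(f,np.r_[M,.08+h]+x*XL+y*YL)
for f,im in(('t9',t),('s9',s)):
  for n,x,y in(('sq',0,.075),('fac',0,-.085)):
    u,v=tow(f,x,y,.13)
    r=12; c=cv2.cvtColor(im,cv2.COLOR_RGB2GRAY)[int(v)-r:int(v)+r+1,int(u)-r:int(u)+r+1]
    print(f,n,'pred mouth',u.round(1),v.round(1)); print('\n'.join(''.join(' .:-=+*#%@'[min(9,int(p)//24)] for p in row) for row in c))
# change of the neighbours between start and now in top view
t0=cv2.imread('pics/top0.png')[:,:,::-1]
for n,(u,v) in dict(clock=(247,154),pot=(358,173),jar=(466,194)).items():
  T=np.ascontiguousarray(t0[v-9:v+10,u-9:u+10]);W=np.ascontiguousarray(t[v-16:v+17,u-16:u+17]);m=cv2.matchTemplate(W,T,cv2.TM_CCOEFF_NORMED);print(n,m.max().round(3),np.array(np.unravel_index(m.argmax(),m.shape))-7)
"
```

```text
t 19.8 grasp x,y,h,tilt -0.1348 0.2299 0.2428 -31.57 F [-0.4 -0.6  0.1] q [ 0.4  -0.05  1.66 -0.47  1.82  0.53] open 0.0853
t9 sq pred mouth 328.2 162.5
-------------++++++++++++
:------------++++++++++++
=+----------------+++++++
=======----------------++
=============---:--------
===================------
-=======================-
:--:--*++======+++-::::::
:-----#######*#####*=::::
::===+###############=:::
::-==*###*#####==+####+=-
:::-=####*###=.....=##*==
:::--###**##*:......*##*=
::::=##**###-.......=##*=
::::=##**###-.......-##*=
::::+#***###-.......-##*=
::::*#****##=:......*##+-
::::###**+###+:...:-###=-
::::###****###=-::=###*=-
:::-####***##########*---
:::+#####****#######+----
:::+######**++****++-=-==
:::#######***+++========+
:::########****++++++==++
:::#########****++++++++*
t9 fac pred mouth 400.3 175.6
-----++++++++++++++++++++
----------+++++++++++++++
---------------+-++++++++
======--------------+--++
==========+--------------
==============::---------
=-==++======:::::::=:::::
--=**++==+++=::::::::::::
-+*++++*#####*+-:::::::::
-+++++#########+-::::::::
+*+++##
[... 1088 characters left out ...]
6.3
*************************
*************************
*************************
*************************
*************************
*************************
*************************
++++*********************
--=++********************
::--=+*******************
::::-=+**********#*******
:::::-++*********###*****
:::::-=++*##+====*##*****
::::::-=+##*=-::-*##*****
:::::--=+##*==-=+*##*****
::::-==-=****++**********
::--=++--=+++++++++******
-==++++=--=====++++******
+++***+=--=====++********
+*****+==--===++*********
******++=--==++**###*****
******++==-==+**######***
******++====+**####%%###*
******++===++*###%%%%%%#*
******++==++**###%%%%%%##
clock 0.79 [0 0]
pot 0.97 [0 0]
jar 0.71 [0 0]
```

```bash
python3 -c "
from h import *
def tri(a,b):
  P=[np.load('pics/%s.npz'%f) for f in('t9','s9')]; P=[d['K']@d['E'][:3] for d in P]
  X=cv2.triangulatePoints(*P,np.float64(a).reshape(2,1),np.float64(b).reshape(2,1)); X=(X[:3]/X[3]).ravel()-np.r_[M,.08]; return (XL@X).round(4),(YL@X).round(4),X[2].round(4)
print('sq mouth',tri((331.8,164.3),(281.8,164.3)),'fac',tri((399.3,177.6),(261.1,137.2)))
t=cv2.imread('pics/t9.png',0);s=cv2.imread('pics/s9.png',0)
for n,im,r in(('top',t,(150,190,310,345)),('sc',s,(150,215,262,305))):
  print(n,r);c=im[r[0]:r[1],r[2]:r[3]];print('\n'.join('%d '%(r[0]+i)+''.join(' .:-=+*#%@'[min(9,int(p)//24)] for p in row) for i,row in enumerate(c)))
"
```

```text
sq mouth (np.float64(-0.0023), np.float64(0.0669), np.float64(0.1263)) fac (np.float64(-0.004), np.float64(-0.084), np.float64(0.1268))
top (150, 190, 310, 345)
150 :------------------++++++++++++++++
151 :::::::------------++++++++++++++++
152 :::::==+----------------+++++++++++
153 ::::=========----------------++++++
154 :::::==============---:-----------+
155 :::::====================----------
156 :::::--=======================-----
157 :::::::--:--*++======+++-::::::===+
158 :::::::-----#######*#####*=::::::::
159 ::::::::===+###############=:::::::
160 ::::::::-==*###*#####==+####+=---::
161 :::::::::-=####*###=.....=##*=====:
162 :::::::::--###**##*:......*##*====:
163 =:::::::::=##**###-.......=##*===-:
164 -:::::::::=##**###-.......-##*===-:
165 --::::::::+#***###-.......-##*===-:
166 ==::::::::*#****##=:......*##+-==::
167 ===:::::::###**+###+:...:-###=-==::
168 ===:::::::###****###=-::=###*----::
169 ====:::::-####***##########*-----::
170 ====:::::+#####**+*#######+------::
171 ====:::::+######**++****++-=-==*-::
172 ====:::::#######***+++========+*-::
173 =====::::######
[... 3104 characters left out ...]
==++********+++=====-:::::::
201 ::::::::::--=====+********+++======-:::::::
202 :::::::::::--====++*******++========-::::::
203 ::::::::::::-====++******++=========-::::::
204 ::::::::::::--===++****+*+==========-::::::
205 -::::::::::::--==++*****++==========-::::::
206 -::::::::::::---=++***+++===========-::::::
207 --::::::::::::--==+***++============-::::::
208 -----::::::::::-==+*+*+=====------------:::
209 :-===--::::::::--=+++++==----:---=======--:
210 ::-====-::::::::-=++++=---::::-==========--
211 ::-====---:::::::==+=--::::::--============
212 :::-=====-----:::----::::::::-=============
213 :::-=========----::-::::::::-==============
214 ::::-===========--:::::::::-============---
```

```bash
python3 -c "
from h import *
print(ctrl.finish_job())"
```

```text
the job is handed in; nothing more can be done
None
```

I stood both vases upright, the faceted one in the right gap and the square one in the left, and handed the job in with no verdict shown; my final check found the pot, jar and clock unmoved, but I viewed 11 pictures, one over the limit of 10.

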